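# Show the painter which pigment goes on which finger prosthesis

### The job

Call the prosthesis painter by pressing the orange call button all the way down, then show the next job: point from straight above at the pigment pot with the red lid, with the closed fingertips a few centimetres over its lid, and stay there still for two seconds; then point in the same way at the tip of the unpainted ivory white finger, and finish there, still pointing at it. Only the button may be touched: do not touch, move or lift any pot, finger or other thing, and do not bring the fingertips low over any other pot or finger.

Things in the scene. Friction and masses are not known exactly. Their poses are not given: they have to be found in the camera images.
- call (a joint): travel of the orange call button (32 mm across, in a grey housing 48 mm across and 12 mm high standing on the table; its upper face is 22 mm above the table when up, 16 mm when down; it stands in the gap between palette and board): 0 m up, 0.006 m fully down, pressed straight down against a spring that needs about 4 N for full travel; it springs back when released
- call_top (a point): centre of the upper face of the orange call button (moves down with it)
- palette: fixed blue glazed tile, 150 x 240 mm, 8 mm thick, carrying the five pigment pots; origin at the centre of its underside. It stands on the left or the right side of the white paper sheet
- board: fixed grey plastic board, 90 x 240 mm, 10 mm thick, carrying the three finger prostheses; origin at the centre of its underside. It stands on the other side of the white paper sheet
- pot_red: loose closed pigment pot: white body 40 mm across, red lid 44 mm across, 30 mm tall overall, 45 g; origin at the centre of its underside, z up (top of the lid at 30 mm). It stands on the palette, at least 65 mm centre to centre from the next pot
- pot_yellow: loose closed pigment pot: white body 40 mm across, yellow lid 44 mm across, 30 mm tall overall, 45 g; origin at the centre of its underside, z up (top of the lid at 30 mm). It stands on the palette, at least 65 mm centre to centre from the next pot
- pot_blue: loose closed pigment pot: white body 40 mm across, blue lid 44 mm across, 30 mm tall overall, 45 g; origin at the centre of its underside, z up (top of the lid at 30 mm). It stands on the palette, at least 65 mm centre to centre from the next pot
- pot_green: loose closed pigment pot: white body 40 mm across, green lid 44 mm across, 30 mm tall overall, 45 g; origin at the centre of its underside, z up (top of the lid at 30 mm). It stands on the palette, at least 65 mm centre to centre from the next pot
- pot_brown: loose closed pigment pot: white body 40 mm across, dark brown lid 44 mm across, 30 mm tall overall, 45 g; origin at the centre of its underside, z up (top of the lid at 30 mm). It stands on the palette, at least 65 mm centre to centre from the next pot
- finger_unpainted: loose finger prosthesis (plain ivory white, not yet painted), standing upright, 21 mm thick, on a wooden disc 48 mm across and 18 mm high; 98 mm tall overall, topples easily; origin at the centre of the disc's underside, z up (the fingertip is at 98 mm). It stands on the board, at least 65 mm centre to centre from the next finger
- finger_tan: loose finger prosthesis (painted tan skin colour), standing upright, 21 mm thick, on a wooden disc 48 mm across and 18 mm high; 98 mm tall overall, topples easily; origin at the centre of the disc's underside, z up (the fingertip is at 98 mm). It stands on the board, at least 65 mm centre to centre from the next finger
- finger_brown: loose finger prosthesis (painted dark brown skin colour), standing upright, 21 mm thick, on a wooden disc 48 mm across and 18 mm high; 98 mm tall overall, topples easily; origin at the centre of the disc's underside, z up (the fingertip is at 98 mm). It stands on the board, at least 65 mm centre to centre from the next finger
- spatula: loose spatula with a black handle, 200 mm long, lying on the table beyond the pots and fingers; origin at the middle of its underside, handle towards its own -x; a bystander
- jar: loose amber jar with a white cap, 60 mm across, 75 mm tall; origin at the centre of its underside; a bystander
Not all that is in view belongs to the job. What is shaped like the pot_green but pink is not meant.

How it is judged (in metres and radians):
On the way, in this order (a step that is already met when the one before it is completed fails the run):
1. the call button is pressed down (at least 4.5 of its 6 mm) (value of joint call above 0.0045 m), for 0.05 s.
2. the tool point dwells 1.5 s straight above the red-lidded pot (within 20 mm sideways, 20 to 85 mm above the lid), button released (horizontal distance between the grasp point and pot_red below 0.02 m and z of the grasp point in the frame of pot_red between 0.05 and 0.115 m and value of joint call below 0.0015 m), for 1.5 s.
At the end, for the whole second after the job is handed in: The tool point is straight above the tip of the unpainted finger (within 20 mm sideways, 20 to 85 mm above it), the button is up again (under 1.5 mm), and every pot, finger, the spatula and the jar stand where they stood (within 6 mm), upright (horizontal distance between the grasp point and finger_unpainted below 0.02 m and z of the grasp point in the frame of finger_unpainted between 0.118 and 0.183 m and value of joint call below 0.0015 m and distance of each of pot_red, pot_yellow, pot_blue, pot_green, pot_brown, finger_unpainted, finger_tan, finger_brown, spatula, jar from where it was at the start of the episode below 0.006 m and angle between each of pot_red, pot_yellow, pot_blue, pot_green, pot_brown, finger_unpainted, finger_tan, finger_brown, jar's own z axis and vertical below 0.1 rad); the robot touches nothing.
It fails at once if the tool point is brought low over a pot or finger that was not named (within 25 mm sideways and less than 100 mm above its top) ((horizontal distance between the grasp point and pot_yellow below 0.025 m and z of the grasp point in the frame of pot_yellow between -0.17 and 0.13 m) or (horizontal distance between the grasp point and pot_blue below 0.025 m and z of the grasp point in the frame of pot_blue between -0.17 and 0.13 m) or (horizontal distance between the grasp point and pot_green below 0.025 m and z of the grasp point in the frame of pot_green between -0.17 and 0.13 m) or (horizontal distance between the grasp point and pot_brown below 0.025 m and z of the grasp point in the frame of pot_brown between -0.17 and 0.13 m) or (horizontal distance between the grasp point and finger_tan below 0.025 m and z of the grasp point in the frame of finger_tan between -0.102 and 0.198 m) or (horizontal distance between the grasp point and finger_brown below 0.025 m and z of the grasp point in the frame of finger_brown between -0.102 and 0.198 m)).
It fails at once if the robot touches a pot, a finger prosthesis, the spatula or the jar (contact force between any of the fingers, the arm and pot_red above 0.3 N or contact force between any of the fingers, the arm and pot_yellow above 0.3 N or contact force between any of the fingers, the arm and pot_blue above 0.3 N or contact force between any of the fingers, the arm and pot_green above 0.3 N or contact force between any of the fingers, the arm and pot_brown above 0.3 N or contact force between any of the fingers, the arm and finger_unpainted above 0.3 N or contact force between any of the fingers, the arm and finger_tan above 0.3 N or contact force between any of the fingers, the arm and finger_brown above 0.3 N or contact force between any of the fingers, the arm and spatula above 0.3 N or contact force between any of the fingers, the arm and jar above 0.3 N).
It fails at once if a pot, a finger prosthesis, the spatula or the jar is moved, lifted or carried (over 6 mm) (distance of any of pot_red, pot_yellow, pot_blue, pot_green, pot_brown, finger_unpainted, finger_tan, finger_brown, spatula, jar from where it was at the start of the episode above 0.006 m).
It also fails if it takes over 53 s, if anything falls off the work surface, if the arm or the gripper's body presses on something with over 40 N, if the wrist force passes 120 N, or if a joint passes its speed limit or range.

### The arm

A 7-joint arm with a two-finger parallel gripper is mounted at the origin on the work surface. World frame = base frame: x ahead of the robot, y to its left, z up, the work surface at z = 0. Lengths are in m, angles in degrees, forces in N, time in s.
With the tool pointing down it reaches from about 0.35 to 0.775 m from the base axis. Payload 3.1 kg.
Tool frame: the origin (TCP) lies between the finger pads, 19 mm behind the fingertips; this is the grasp point; z points along the fingers, y is the line along which they close (so a half turn about z gives the same grasp; the last joint's range is limited). The gripper opens to 85 mm and grips with 20 to 120 N. Pads are 22 mm wide; open, the fingers measure 114 mm over their backs; the gripper's body (76 mm by 85 mm) begins 54 mm behind the grasp point. The pads swing forward as they close: fully open they stand 13 mm farther back than shut.
Start: joints at [-71.545, 17.813, 0.802, 86.603, -0.252, 75.585, -1.558], TCP at [0.196, 0.514, 0.25] pointing down, gripper open.
Joint ranges: [-154.91, 154.91], [-16.99, 109.72], [-72.82, 74.43], [7.12, 147.25], [-82.49, 262.49], [11.32, 116.49], [-174.64, 174.64]. Speed limits (degrees/s): [159.86, 159.86, 180, 180, 180, 180, 180].

### API

Orientations are given as a 3x3 rotation matrix whose columns are the frame's x, y, z axes.
In Python, from cell import sensors, viewer, job_done gives the robot as it stands. The module is installed in compiled form; this text tells all that it offers.
- The arm moves only by the shell command python3 -m crank 'ROWS' [FORCE]. ROWS is JSON, a list of rows, each a list of 5 numbers: the shift along the tool's x, y, z in m, then the turn about the tool's z in degrees, then the opening, from -1 (shut) to 1 (fully open). In form: [[x, y, z, yaw, jaw], ...]. A call has 1 to 20 rows; each row is the pose to reach, as a shift and turn from the pose commanded when the call began, along the tool's axes at that moment; what a row does not reach only later rows make up. A row lasts 1/8 s, in which the tool goes at most 62.5 mm and 10.7 degrees, less where a joint would pass 70% of its speed; a pose out of reach is approached as far as the arm can. A call with a gripper value outside its range is refused whole. The fingers move at their own pace and stop on an object; FORCE is the grip in N (left out, the last holds). Time passes only in rows, so rows that repeat a pose let the fingers close. It gives the time, the measured TCP pose, the force, the opening and the grip force at its end, in the units of the state.
- sensors.read_state(): the state, without advancing time (a new reading comes with each control period).
- viewer.capture(name): name is "scene" or "top"; returns a dict with "pixels" (400x640x3 uint8, red, green, blue), "range_z" (400x640 float32, m along the optical axis (not along the pixel's ray), 0 where there is no reading), "fov_y" (degrees; the focal length in pixels is half the picture's height over the tangent of half this angle, whatever the lens; pixels are square), "cx", "cy" (the principal point, pixels), "k1" (the pictures are not rectified: a ray, as slopes to the right and down, at radius r is drawn at 1 + k1 r^2 times it, then the intrinsics apply), "rvec" (rotation vector, rad) and "tvec" (3), from world to camera coordinates, as OpenCV has them. Camera axes: x right, y down, z forward; pixel columns grow to the right and rows downward; lengths in m; the calibration is good to about 2 mm. A picture is of the moment at which its call begins.
- job_done(): hands the job in; it is judged then, once.
Trained networks look in a picture, given as the dict that the camera call returned (one of the last four; its "shot" number tells which), for a name from the list of things; names that differ only in an ending like _2 or _b are one class to them, and where a whole thing is asked for, a point or a joint stands for the part that bears it (a point fixed in the world has none). Each returns a list of dicts, best first, with "p" (0 to 1); they miss things now and then, are a little off and sometimes report something else, mostly with a low value. They report only what shows in the picture. A call takes as long as a camera call. They do not tell look-alikes from the thing itself.
- viewer.search_frame(picture, thing): "bbox" ([centre column, centre row, width, height] in pixels, round what is visible of it).
The state is a dict: "time_s": time; "q": joint angles; "joint_vel": joint speeds; "tau": joint torques, N m; "eef_pos": TCP position; "ee_rot": TCP orientation; "contact_force": force on the tool from outside, world axes, zero at the start; "torque": the same for the moment, N m; "opening": finger opening in m; "grip_force": force on a finger pad.
Only numpy, scipy, OpenCV 4.12 (cv2) and the standard library are available. Lean on these libraries where they do the work, as an engineer would, in place of code of your own. Each camera call takes 0.05 s, during which the arm holds its last target. There are 200 camera calls.

## Working session

There is one attempt and no reset: what is moved stays moved. The work goes in short steps, Python scripts to look and compute and a shell command to move; the robot and the scene stay as the last step left them, time stands still between calls to the robot, and variables do not carry over. Pictures are saved under pics/ and viewed, at most 10 in all, crops included, and the job is handed in when it is done.

```bash
mkdir -p pics; cat > h.py <<'E'
import numpy as np, cv2
from cell import sensors, viewer
def world(p,u,v,z=None):
    """pixel -> world, by depth or (z given) by intersecting plane"""
    f=200/np.tan(np.radians(p["fov_y"])/2)
    d=np.array([(u-p["cx"])/f,(v-p["cy"])/f]); s=d.copy()
    for _ in range(30): s=d/(1+p["k1"]*(s@s))
    R=cv2.Rodrigues(np.array(p["rvec"],float))[0]; t=np.array(p["tvec"],float).ravel()
    ray=R.T@np.array([*s,1]); c=-R.T@t
    k=p["range_z"][int(round(v)),int(round(u))] if z is None else (z-c[2])/ray[2]
    return c+k*ray
E
python3 - <<'E'
from h import *
s=sensors.read_state(); print(s["time_s"],s["eef_pos"],np.round(s["ee_rot"],3),s["contact_force"],s["opening"])
H=dict(call=.022,pot_red=.038,pot_yellow=.038,pot_blue=.038,pot_green=.038,pot_brown=.038,finger_unpainted=.108,finger_tan=.108,finger_brown=.108,spatula=.01,jar=.075,palette=.008,board=.01)
for n in("top","scene"):
    p=viewer.capture(n); cv2.imwrite(f"pics/{n}0.png",p["pixels"][...,::-1])
    for k in H:
        for d in viewer.search_frame(p,k)[:3]:
            u,v=d["bbox"][:2]
            print(n,k,round(d["p"],2),np.round(d["bbox"]),np.round(world(p,u,v),3),np.round(world(p,u,v,H[k])[:2],3))
E
```

```text
0.0 [0.19542907 0.51338072 0.24891405] [[-0.935  0.356 -0.001]
 [ 0.356  0.935 -0.002]
 [-0.    -0.002 -1.   ]] [-0.77808728  0.01872965 -0.05895952] 0.08518791843121665
top call 0.45 [309. 256.  13.  12.] [0.499 0.005 0.023] [0.499 0.005]
top pot_red 0.79 [191. 249.  22.  19.] [0.514 0.27  0.036] [0.514 0.269]
top pot_yellow 0.71 [213. 220.  23.  24.] [0.581 0.223 0.037] [0.581 0.223]
top pot_blue 0.55 [260. 252.  20.  21.] [0.507 0.116 0.034] [0.507 0.115]
top pot_green 0.55 [282. 176.  18.  17.] [0.684 0.069 0.028] [0.682 0.068]
top pot_green 0.52 [245. 219.  20.  20.] [0.582 0.149 0.036] [0.582 0.149]
top pot_green 0.2 [230. 235. 102.  66.] [0.548 0.189 0.008] [0.547 0.182]
top pot_brown 0.82 [226. 253.  20.  21.] [0.507 0.19  0.038] [0.507 0.19 ]
top pot_brown 0.44 [310. 258.   7.  11.] [0.494 0.002 0.022] [0.494 0.001]
top finger_unpainted 0.6 [404. 235.  23.  17.] [ 0.543 -0.199  0.08 ] [ 0.541 -0.193]
top finger_tan 0.74 [439. 243.  27.  23.] [ 0.527 -0.278  0.065] [ 0.525 -0.264]
top finger_brown 0.74 [368. 230.  26.  19.] [ 0.555 -0.123  0.072] [ 0.552 -0.119]
top finger_br
[... 1300 characters left out ...]
124]
scene finger_tan 0.78 [247. 124.  17.  34.] [ 0.537 -0.28   0.067] [ 0.564 -0.253]
scene finger_brown 0.71 [293. 157.  20.  29.] [ 0.567 -0.126  0.065] [ 0.592 -0.107]
scene spatula 0.76 [269. 248.  85.  59.] [ 0.773 -0.067  0.001] [ 0.776 -0.064]
scene jar 0.81 [390. 289.  35.  35.] [0.75  0.212 0.073] [0.751 0.212]
scene jar 0.45 [294. 158.  20.  27.] [ 0.565 -0.123  0.061] [ 0.573 -0.117]
scene palette 0.93 [412. 226. 121.  96.] [0.563 0.197 0.008] [0.564 0.197]
scene palette 0.72 [451. 218.  19.  22.] [0.519 0.266 0.039] [0.499 0.268]
scene board 0.66 [273. 156.  87.  67.] [ 0.559 -0.193  0.018] [ 0.555 -0.197]
scene board 0.46 [422. 204.  20.  22.] [0.515 0.195 0.036] [0.498 0.195]
```

View pics/top0.png

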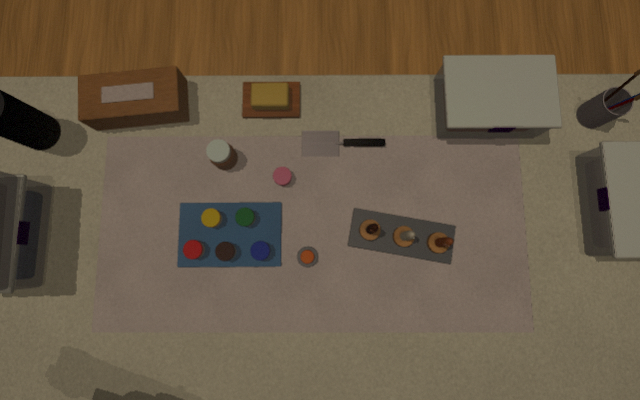

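View pics/scene0.png

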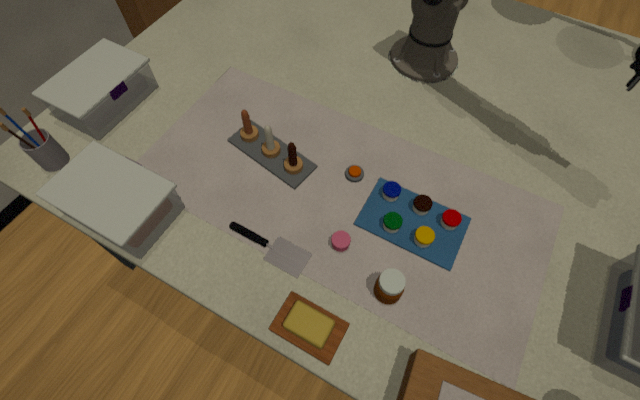

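Top view: the red lid is at (193,250), with brown (226,252), blue (261,251), yellow (211,218) and green (246,217) beside it. The pink look-alike is at (282,176). The orange button is at (307,257). The fingers are brown (371,231), white (405,236) and tan (440,242).
Red could be confused with pink (282,176), orange (307,257) or brown (226,252), so I choose (193,250). White could be confused with tan (440,242) or brown (371,231), so I choose (405,236). Next I refine the positions and check the choice in a crop.

```bash
python3 - <<'E'
from h import *
B=dict(top=dict(red=(193,250),call=(307,257),fing=(404,236),tan=(439,243),brn=(370,231)),scene=dict(red=(452,217),call=(354,172),fing=(269,140),tan=(247,122),brn=(293,155)))
Z=dict(red=.038,call=.022)
for n in B:
    p=viewer.capture(n); hsv=cv2.cvtColor(p["pixels"],cv2.COLOR_RGB2HSV).astype(int)
    for k,(u,v) in B[n].items():
        m=np.zeros((400,640),bool); w=26 if k in("fing","tan","brn") else 16; m[v-w:v+w,u-w:u+w]=1
        if k in Z:
            h=hsv[...,0]; m&=(hsv[...,1]>150)&(hsv[...,2]>110)&((h<12)|(h>172))
            r,c=np.nonzero(m); P=np.array([world(p,a,b) for a,b in zip(c,r)])
            print(n,k,m.sum(),c.mean(),r.mean(),"plane",world(p,c.mean(),r.mean(),Z[k]).round(4),"depth",np.median(P,0).round(4))
        else:
            r,c=np.nonzero(m); P=np.array([world(p,a,b) for a,b in zip(c,r)])
            for lo in(.04,.06,.085):
                # each finger is nearest to its own seed pixel's column
                q=P[(P[:,2]>lo)&(P[:,2]<.12)]; g=world(p,u,v); q=q[np.hypot(*(q-g)[:,:2].T)<.03]
                print(n,k,lo,len(q),q.mean(0).round(4) if len(q) else "",q[:,2].max().round(3) if len(q) else "")
    if n=="top": a=p["pixels"][205:275,175:315]; b=p["pixels"][205:275,345:465]; im=np.hstack([a,b])
    else: im2=p["pixels"][100:240,225:485]
x=cv2.resize(im,(780,210),interpolation=3); y=cv2.resize(im2,(688,370),interpolation=3); y=np.pad(y,((0,0),(0,92),(0,0)))
cv2.imwrite("pics/crop1.png",np.vstack([x,y])[...,::-1])
E
```

```text
top red 242 191.95867768595042 249.0702479338843 plane [0.5145 0.2666 0.038 ] depth [0.5147 0.2667 0.0379]
top call 115 306.7739130434783 256.3652173913043 plane [0.4984 0.0101 0.022 ] depth [0.4992 0.0096 0.0218]
top fing 0.04 117 [ 0.5421 -0.2046  0.0858] 0.11
top fing 0.06 102 [ 0.5423 -0.2051  0.0911] 0.11
top fing 0.085 70 [ 0.5424 -0.2066  0.1001] 0.11
top tan 0.04 138 [ 0.5284 -0.2817  0.0828] 0.111
top tan 0.06 114 [ 0.5284 -0.2823  0.09  ] 0.111
top tan 0.085 76 [ 0.5283 -0.2837  0.0993] 0.111
top brn 0.04 96 [ 0.5569 -0.1285  0.0877] 0.109
top brn 0.06 83 [ 0.5568 -0.1291  0.0939] 0.109
top brn 0.085 66 [ 0.557  -0.1301  0.1002] 0.109
scene red 231 451.76190476190476 216.92640692640694 plane [0.5156 0.267  0.038 ] depth [0.5155 0.2674 0.0376]
scene call 1 350.0 167.0 plane [ 0.4962 -0.0036  0.022 ] depth [ 0.4972 -0.0032  0.0235]
scene fing 0.04 160 [ 0.5501 -0.2052  0.0766] 0.109
scene fing 0.06 119 [ 0.5499 -0.2053  0.0858] 0.109
scene fing 0.085 64 [ 0.549  -0.206   0.0973] 0.109
scene tan 0.04 159 [ 0.535  -0.2832  0.0765] 0.107
scene tan 0.06 118 [ 0.5347 -0.2834  0.0858] 0.107
scene tan 0.085 64 [ 0.5337 -0.2844  0.0968] 0.107
scene brn 0.04 160 [ 0.5651 -0.1287  0.0764] 0.11
scene brn 0.06 120 [ 0.5648 -0.129   0.0855] 0.11
scene brn 0.085 64 [ 0.5638 -0.1296  0.0974] 0.11
```

View pics/crop1.png

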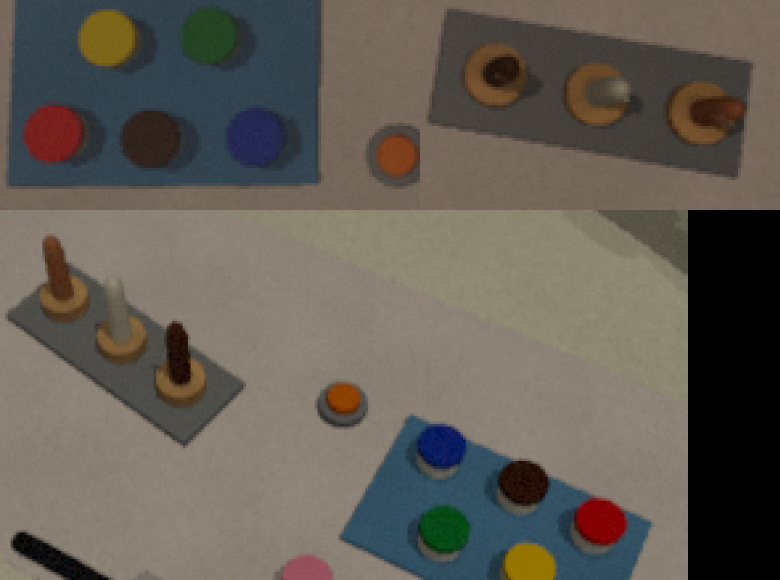

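The crops confirm it: the red lid is at the near-left of the palette and the white finger is in the middle of the board. Targets are button (0.499, 0.010), red (0.515, 0.267) and finger tip (0.544, -0.206). I'll move above the button at z 0.25 while closing the gripper.

```bash
python3 -m crank '[[0,0,0,0,-1],[-0.01,-0.008,0,0,-1],[-0.03,-0.024,0,0,-1],[-0.06,-0.047,0,0,-1],[-0.09,-0.071,0,0,-1],[-0.12,-0.094,0,0,-1],[-0.15,-0.118,0,0,-1],[-0.18,-0.141,0,0,-1],[-0.21,-0.165,0,0,-1],[-0.24,-0.188,0,0,-1],[-0.27,-0.212,0,0,-1],[-0.30,-0.236,0,0,-1],[-0.33,-0.259,0,0,-1],[-0.36,-0.283,0,0,-1],[-0.39,-0.306,0,0,-1],[-0.42,-0.330,0,0,-1],[-0.445,-0.350,0,0,-1],[-0.463,-0.363,0,0,-1],[-0.463,-0.363,0,0,-1],[-0.463,-0.363,0,0,-1]]' 20; python3 -c "
from h import *
s=sensors.read_state();print(s['eef_pos'],s['ee_rot'],s['opening'],s['contact_force'])"
```

```text
time_s: 4.0
eef_pos: [0.4985, 0.0109, 0.2499]
ee_rot: [[-0.935, 0.355, -0.001], [0.355, 0.935, 0.001], [0.001, 0.001, -1.0]]
contact_force: [0.3, 1.3, -0.2]
opening: -0.0
grip_force: 0.0
[0.49851014 0.010884   0.24988724] [[-9.34821807e-01  3.55116124e-01 -8.53007850e-04]
 [ 3.55115120e-01  9.34821889e-01  1.13485646e-03]
 [ 1.20041624e-03  7.57972580e-04 -9.99998992e-01]] -1.006585942620111e-05 [ 0.32670623  1.29110038 -0.23171073]
```

```bash
python3 -m crank '[[0,0,0.02,0,-1],[0,0,0.05,0,-1],[0,0,0.08,0,-1],[0,0,0.11,0,-1],[0,0,0.14,0,-1],[0,0,0.165,0,-1],[0,0,0.185,0,-1],[0,0,0.198,0,-1],[0,0,0.204,0,-1],[0,0,0.207,0,-1],[0,0,0.209,0,-1],[0,0,0.211,0,-1],[0,0,0.213,0,-1],[0,0,0.214,0,-1],[0,0,0.2145,0,-1],[0,0,0.2145,0,-1],[0,0,0.2145,0,-1]]'; python3 - <<'E'
from h import *
s=sensors.read_state();print(s['eef_pos'],s['contact_force'])
p=viewer.capture("scene"); cv2.imwrite("pics/press.png",cv2.resize(p["pixels"][110:240,250:480],(690,390),interpolation=3)[...,::-1])
E
```

```text
time_s: 6.12
eef_pos: [0.4998, 0.0101, 0.0358]
ee_rot: [[-0.935, 0.356, 0.001], [0.356, 0.935, 0.0], [-0.001, 0.0, -1.0]]
contact_force: [-0.1, 0.1, 3.6]
opening: 0.0002
grip_force: 1.7
[0.49977419 0.01010145 0.03576129] [-0.11503918  0.12299434  3.60310522]
```

View pics/press.png

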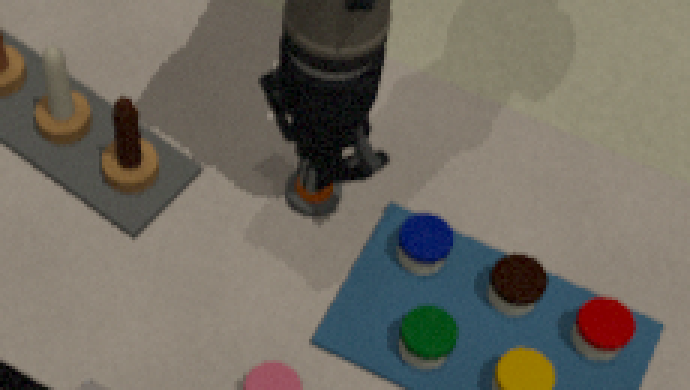

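The closed fingertips rest on the orange button (315,190 in the crop), clear of everything else. The force is 3.6 N, so I'll press a bit further to reach the stop for certain.

```bash
python3 -m crank '[[0,0,0.001,0,-1],[0,0,0.0015,0,-1],[0,0,0.002,0,-1],[0,0,0.0025,0,-1],[0,0,0.0025,0,-1]]'
```

```text
time_s: 6.8
eef_pos: [0.4999, 0.0101, 0.0346]
ee_rot: [[-0.935, 0.356, 0.001], [0.356, 0.935, 0.001], [-0.001, 0.001, -1.0]]
contact_force: [-2.4, -0.0, 14.5]
opening: 0.0003
grip_force: 7.4
```

It is at the hard stop (14.5 N). Now lift, and travel to above the red pot.

```bash
python3 -m crank '[[0,0,-0.01,0,-1],[0,0,-0.03,0,-1],[0,0,-0.06,0,-1],[0,0,-0.1,0,-1],[0,0,-0.14,0,-1],[0,0,-0.175,0,-1],[0,0,-0.2,0,-1],[0,0,-0.217,0,-1],[0.005,0.015,-0.217,0,-1],[0.013,0.040,-0.217,0,-1],[0.023,0.072,-0.217,0,-1],[0.033,0.104,-0.217,0,-1],[0.043,0.136,-0.217,0,-1],[0.053,0.168,-0.217,0,-1],[0.063,0.2,-0.217,0,-1],[0.070,0.222,-0.217,0,-1],[0.075,0.238,-0.217,0,-1],[0.077,0.245,-0.217,0,-1],[0.077,0.245,-0.217,0,-1],[0.077,0.245,-0.217,0,-1]]'
```

```text
time_s: 9.3
eef_pos: [0.5149, 0.2649, 0.2502]
ee_rot: [[-0.934, 0.358, 0.0], [0.358, 0.934, -0.001], [-0.001, -0.001, -1.0]]
contact_force: [0.7, 0.9, 0.4]
opening: 0.0
grip_force: 0.0
```

Descend to z ≈ 0.095 and dwell.

```bash
python3 -m crank '[[0,0.002,0.015,0,-1],[0,0.002,0.04,0,-1],[0,0.002,0.07,0,-1],[0,0.002,0.1,0,-1],[0,0.002,0.125,0,-1],[0,0.002,0.145,0,-1],[0,0.002,0.155,0,-1],[0,0.002,0.155,0,-1]]'; python3 -m crank '[[0,0,0,0,-1],[0,0,0,0,-1],[0,0,0,0,-1],[0,0,0,0,-1],[0,0,0,0,-1],[0,0,0,0,-1],[0,0,0,0,-1],[0,0,0,0,-1],[0,0,0,0,-1],[0,0,0,0,-1],[0,0,0,0,-1],[0,0,0,0,-1],[0,0,0,0,-1],[0,0,0,0,-1],[0,0,0,0,-1],[0,0,0,0,-1],[0,0,0,0,-1],[0,0,0,0,-1],[0,0,0,0,-1],[0,0,0,0,-1]]'
python3 - <<'E'
from h import *
p=viewer.capture("scene"); cv2.imwrite("pics/red.png",cv2.resize(p["pixels"][90:270,240:520],(700,450),interpolation=3)[...,::-1])
E
```

```text
time_s: 10.3
eef_pos: [0.5146, 0.2677, 0.0941]
ee_rot: [[-0.934, 0.356, -0.002], [0.356, 0.934, -0.001], [0.001, -0.002, -1.0]]
contact_force: [0.2, -0.0, -0.7]
opening: 0.0
grip_force: 0.0
time_s: 12.8
eef_pos: [0.5152, 0.2683, 0.095]
ee_rot: [[-0.935, 0.356, 0.0], [0.356, 0.935, 0.0], [-0.0, 0.0, -1.0]]
contact_force: [0.2, 0.0, 0.1]
opening: 0.0002
grip_force: 0.0
```

View pics/red.png

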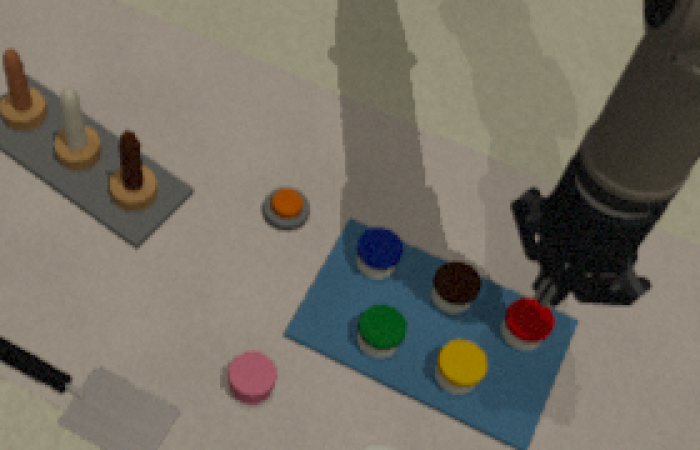

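Fingertips are over the red lid (540,300 vs lid 530,320). The button is up and nothing has moved. The dwell lasted 2.5 s. Now lift and travel to the white finger at z 0.285.

```bash
python3 -m crank '[[0,0,-0.02,0,-1],[0,0,-0.05,0,-1],[0,0,-0.09,0,-1],[0,0,-0.13,0,-1],[0,0,-0.165,0,-1],[0,0,-0.185,0,-1],[0,0,-0.19,0,-1],[-0.008,-0.018,-0.19,0,-1],[-0.024,-0.053,-0.19,0,-1],[-0.045,-0.1,-0.19,0,-1],[-0.066,-0.147,-0.19,0,-1],[-0.088,-0.194,-0.19,0,-1],[-0.109,-0.241,-0.19,0,-1],[-0.130,-0.288,-0.19,0,-1],[-0.152,-0.335,-0.19,0,-1],[-0.172,-0.380,-0.19,0,-1],[-0.187,-0.413,-0.19,0,-1],[-0.196,-0.433,-0.19,0,-1],[-0.196,-0.433,-0.19,0,-1],[-0.196,-0.433,-0.19,0,-1]]'
```

```text
time_s: 15.35
eef_pos: [0.5437, -0.2051, 0.2841]
ee_rot: [[-0.935, 0.355, -0.002], [0.355, 0.935, 0.002], [0.002, 0.001, -1.0]]
contact_force: [-1.2, -0.0, 0.8]
opening: 0.0
grip_force: 0.0
```

```bash
python3 -m crank '[[0,0,0.01,0,-1],[0,0,0.03,0,-1],[0,0,0.055,0,-1],[0,0,0.08,0,-1],[0,0,0.1,0,-1],[0,0,0.115,0,-1],[0,0,0.122,0,-1],[0,0,0.122,0,-1],[0,0,0.122,0,-1],[0,0,0.122,0,-1],[0,0,0.122,0,-1],[0,0,0.122,0,-1],[0,0,0.122,0,-1],[0,0,0.122,0,-1],[0,0,0.122,0,-1]]'
python3 - <<'E'
from h import *
p=viewer.capture("scene"); cv2.imwrite("pics/fin.png",cv2.resize(p["pixels"][60:260,200:500],(750,500),interpolation=3)[...,::-1])
E
```

```text
time_s: 17.23
eef_pos: [0.5443, -0.2061, 0.163]
ee_rot: [[-0.935, 0.356, -0.0], [0.356, 0.935, 0.0], [0.0, 0.0, -1.0]]
contact_force: [-0.9, 0.1, -0.5]
opening: -0.0002
grip_force: 0.0
```

View pics/fin.png

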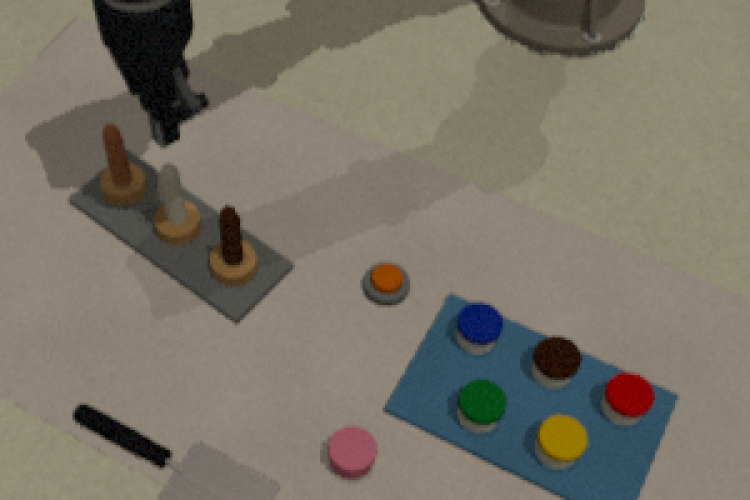

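The fingertips (165,140) are just above the white tip (170,168). All fingers are upright and the button is up, so I hand in.

```bash
python3 -c "
from cell import job_done
print(job_done())"
```

```text
the job is handed in; nothing more can be done
None
```

I pressed the button to its stop, dwelt 2.5 s over the red-lidded pot, finished pointing at the tip of the unpainted finger, and handed the job in; the last picture shows the pots and fingers in place and the button up, but the hand-in gave no verdict.

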